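# Put returned pipe fittings back into their stock trays

## Task

Sort the five loose grey pipe fittings on the bench into the three white stock trays: each goes into the tray whose sample, fixed on the ledge behind it, is of the same kind (elbow, straight coupling or tee), whatever its size. Set each one down flat on the tray's floor, not on another fitting, the same way up as it is now: elbows and tee lying, couplings standing on end. Leave the blue tin and the white roll of tape where they are.

Things in the scene. Friction and masses are not known exactly. Their poses are not given: they have to be found in the camera images.
- elbow_large: Large 90-degree elbow: grey plastic, loose, lying flat; two round legs along its +x and +y, each reaching 56 mm from the corner, diameter 44 mm over the outer 20 mm (sockets), 38 mm between. Origin: under the corner, on the surface it lies on (leg axes 22 mm above); z up. Grip across either socket, about 46 mm from the corner. 80 g.
- elbow_small: Small 90-degree elbow: grey plastic, loose, lying flat; two round legs along its +x and +y, each reaching 48 mm from the corner, diameter 34 mm over the outer 18 mm (sockets), 28 mm between. Origin: under the corner, on the surface it lies on (leg axes 17 mm above); z up. Grip across either socket, about 38 mm from the corner. 45 g.
- tee: Tee: grey plastic, loose, lying flat; straight run along its y, 110 mm long (55 each way), branch along +x reaching 52 mm from the run's axis; diameter 40 mm over the outer 20 mm of the three ends (sockets), 34 mm between. Origin: under the crossing of the axes, on the surface it lies on (axes 20 mm above); z up. Grip across the branch's socket, about 42 mm out. 100 g.
- coupling_large: The large straight coupling: grey plastic tube standing on end, loose, 50 mm diameter, 58 mm tall. Origin: centre of its underside; z up along its axis. 90 g.
- coupling_small: The small straight coupling: grey plastic tube standing on end, loose, 38 mm diameter, 46 mm tall. Origin: centre of its underside; z up along its axis. 50 g.
- tray_elbows: White slatted tray, fixed, open on top. Origin: centre of its underside, on the bench; x away from the robot, y along its long side, z up. Inside 124 (x) by 196 mm (y), floor and walls 4 mm thick, rim 34 mm above the bench. Beyond the far wall a ledge, 82 (x) by 104 mm (y), holds a fixed grey sample, top at most 52 mm above the bench: an elbow (two legs at a right angle).
- tray_couplings: White slatted tray, fixed, open on top. Origin: centre of its underside, on the bench; x away from the robot, y along its long side, z up. Inside 124 (x) by 196 mm (y), floor and walls 4 mm thick, rim 34 mm above the bench. Beyond the far wall a ledge, 82 (x) by 104 mm (y), holds a fixed grey sample, top at most 52 mm above the bench: a straight coupling, standing on end.
- tray_tees: White slatted tray, fixed, open on top. Origin: centre of its underside, on the bench; x away from the robot, y along its long side, z up. Inside 124 (x) by 196 mm (y), floor and walls 4 mm thick, rim 34 mm above the bench. Beyond the far wall a ledge, 82 (x) by 104 mm (y), holds a fixed grey sample, top at most 52 mm above the bench: a tee (three sockets).
- tin: Blue cement tin, 76 mm diameter, 100 mm tall with its black cap, loose; to be left alone. Origin: centre of its underside.
- tape_roll: Small white roll of thread tape lying flat, 58 mm diameter, 20 mm tall, loose; to be left alone. Origin: centre of its underside.
Things that resemble listed ones, but are neither listed nor needed, are in the scene too. Leave any orange or purple look-alike of the elbow_small alone.

How it is judged (in metres and radians):
At the end, for the whole second after the job is handed in: All five fittings are in the trays of their kind, origin within 60 mm (tray x) and 96 mm (tray y) of the tray's centre, underside less than 12 mm above the bench, z within 0.15 rad of upright, slower than 0.01 m/s and 0.15 rad/s (x of elbow_large in the frame of tray_elbows between -0.06 and 0.06 m and y of elbow_large in the frame of tray_elbows between -0.096 and 0.096 m and z of elbow_large in the frame of tray_elbows between 0 and 0.012 m and angle between each of elbow_large, elbow_small, tee, coupling_large, coupling_small's own z axis and vertical below 0.15 rad and linear speed of each of elbow_large, elbow_small, tee, coupling_large, coupling_small below 0.01 m/s and angular speed of each of elbow_large, elbow_small, tee, coupling_large, coupling_small below 0.15 rad/s and x of elbow_small in the frame of tray_elbows between -0.06 and 0.06 m and y of elbow_small in the frame of tray_elbows between -0.096 and 0.096 m and z of elbow_small in the frame of tray_elbows between 0 and 0.012 m and x of tee in the frame of tray_tees between -0.06 and 0.06 m and y of tee in the frame of tray_tees between -0.096 and 0.096 m and z of tee in the frame of tray_tees between 0 and 0.012 m and x of coupling_large in the frame of tray_couplings between -0.06 and 0.06 m and y of coupling_large in the frame of tray_couplings between -0.096 and 0.096 m and z of coupling_large in the frame of tray_couplings between 0 and 0.012 m and x of coupling_small in the frame of tray_couplings between -0.06 and 0.06 m and y of coupling_small in the frame of tray_couplings between -0.096 and 0.096 m and z of coupling_small in the frame of tray_couplings between 0 and 0.012 m); the robot touches nothing.
It fails at once if the tin is pushed more than 20 mm from its place (distance of tin from where it was at the start of the episode above 0.02 m).
It fails at once if the tape roll is pushed more than 20 mm from its place (distance of tape_roll from where it was at the start of the episode above 0.02 m).
It also fails if it takes over 125 s, if anything falls off the work surface, if the arm or the gripper's body presses on something with over 40 N, if the wrist force passes 120 N, or if a joint passes its speed limit or range.

## Robot

A 7-joint arm with a two-finger parallel gripper is mounted at the origin on the work surface. World frame = base frame: x ahead of the robot, y to its left, z up, the work surface at z = 0. Lengths are in m, angles in degrees, forces in N, time in s.
With the tool pointing down it reaches from about 0.425 to 0.875 m from the base axis. Payload 4.7 kg.
Tool frame: the origin (TCP) lies midway between the tips of the shut fingers; the grasp point (between the pads) lies 19 mm behind it (env.grip_point_offset is the distance from the TCP to the grasp point, in m); z points along the fingers, y is the line along which they close (so a half turn about z gives the same grasp; the last joint's range is limited). The gripper opens to 87 mm and grips with 3 to 60 N. Pads are 19 mm wide; open, the fingers measure 117 mm over their backs; the gripper's body (75 mm by 190 mm) begins 51 mm behind the grasp point.
Start: joints at [-68.176, 18.392, -4.016, 83.108, 1.295, 78.541, -3.26], TCP at [0.233, 0.607, 0.201] pointing down, gripper open.
Joint ranges: [-163.93, 163.93], [-17.29, 119.83], [-79.2, 71.16], [3.27, 140.29], [-89.18, 269.18], [5.43, 117.66], [-154.24, 154.24]. Speed limits (degrees/s): [147.25, 147.25, 180, 180, 180, 180, 180].

## Interface

Orientations are given as [roll, pitch, yaw] about the fixed x, y, z axes, in that order (R = Rz(yaw) Ry(pitch) Rx(roll)).
In Python, from cell import env gives the robot as it stands.
- The arm moves only by the shell command python3 -m jog 'ROWS' [FORCE]. ROWS is JSON, a list of rows, each a list of 7 numbers: the shift along the tool's x, y, z in m, then the turn, a rotation vector about the tool's x, y, z in rad, then the finger opening in m, from 0 to 0.087. A call has 1 to 12 rows; each row shifts and turns the commanded pose from where the row before left it, along the tool's axes as they then stand; what a row does not reach is not made up. A row lasts 1/12 s, in which the tool goes at most 41.7 mm and 7.16 degrees, less where a joint would pass 70% of its speed; a pose out of reach is approached as far as the arm can. A call is refused whole if a number of a shift passes 0.0417 or a number of a turn 0.125, either way. A call with a gripper value outside its range is refused whole. The fingers move at their own pace and stop on an object; FORCE is the grip in N (left out, the last holds). Time passes only in rows, so rows that do not move let the fingers close. It gives the time, the measured TCP pose, the force, the opening and the grip force at its end, in the units of the state.
- env.get_obs(): the state, without advancing time (a new reading comes with each control period).
- env.read_camera(name): name is "scene" or "side" or "wrist"; returns the picture (400x640x3 uint8, blue, green, red); there is no depth.
- env.get_calibration(name): a dict with "fov_y" (degrees; the focal length in pixels is half the picture's height over the tangent of half this angle, whatever the lens; pixels are square), "cx", "cy" (the principal point, pixels), "pose" (4x4, takes a point from camera to world coordinates). Camera axes: x right, y up, looking along -z (the intrinsics and any distortion apply to the point x, -y, -z); pixel columns grow to the right and rows downward; lengths in m; the calibration is good to about 2 mm. A picture is of the moment at which its call begins: read the wrist's pose just before it. get_calibration takes no time and is no camera call; for the wrist camera it gives the pose at the moment of the call.
- env.sign_off(): hands the job in; it is judged then, once.
The state is a dict: "time_s": time; "qpos": joint angles; "joint_velocities": joint speeds; "effort": joint torques, N m; "tool_pos": TCP position; "tool_rot": TCP orientation; "force": force on the tool from outside, world axes, zero at the start; "wrist_torque": the same for the moment, N m; "grip_width": finger opening in m; "grasp_force": force on a finger pad.
Only numpy, scipy, OpenCV 4.12 (cv2) and the standard library are available. Lean on these libraries where they do the work, as an engineer would, in place of code of your own. Each camera call takes 0.05 s, during which the arm holds its last target. There are 200 camera calls.

## Working session

There is one attempt and no reset: what is moved stays moved. The work goes in short steps, Python scripts to look and compute and a shell command to move; the robot and the scene stay as the last step left them, time stands still between calls to the robot, and variables do not carry over. Pictures are saved under pics/ and viewed, at most 14 in all, crops included, and the job is handed in when it is done.

```bash
ls; mkdir -p pics; python3 - <<'E'
from cell import env
import cv2,numpy as np
for n in ["scene","side","wrist"]:
    c=env.get_calibration(n); print(n,{k:(np.round(v,4).tolist() if k=='pose' else v) for k,v in c.items()})
    cv2.imwrite(f"pics/{n}0.png",env.read_camera(n))
o=env.get_obs(); print(o["time_s"],o["tool_pos"],o["tool_rot"],o["qpos"],o["grip_width"])
E
```

```text
pics
scene {'fov_y': 43.75553952661883, 'cx': 319.20840121363244, 'cy': 195.38106241053697, 'pose': [[-0.2112, -0.8033, 0.5568, 1.2799], [0.9773, -0.183, 0.1066, 0.1505], [0.0163, 0.5667, 0.8238, 1.2166], [0.0, 0.0, 0.0, 1.0]]}
side {'fov_y': 44.86672879906951, 'cx': 312.40676518071456, 'cy': 198.66717999045602, 'pose': [[0.818, 0.3427, -0.462, -0.1305], [-0.575, 0.5102, -0.6396, -0.8278], [0.0165, 0.7888, 0.6144, 0.8476], [0.0, 0.0, 0.0, 1.0]]}
wrist {'fov_y': 59.53488855805291, 'cx': 319.62515865428145, 'cy': 194.9391493809102, 'pose': [[0.3581, -0.9055, -0.2277, 0.171], [0.9337, 0.3467, 0.0896, 0.6316], [-0.0022, -0.2447, 0.9696, 0.3836], [0.0, 0.0, 0.0, 1.0]]}
0.15 [0.23297241 0.60633211 0.19990536] [-1.79915996e+02  4.80705043e-03  1.58988908e+02] [-68.17754447  18.42965634  -4.01603593  83.15924483   1.29491683
  78.54031723  -3.25850435] 0.0869645324651772
```

View pics/scene0.png

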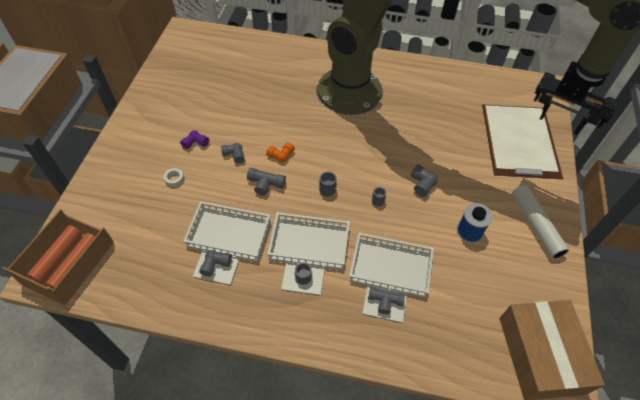

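View pics/side0.png

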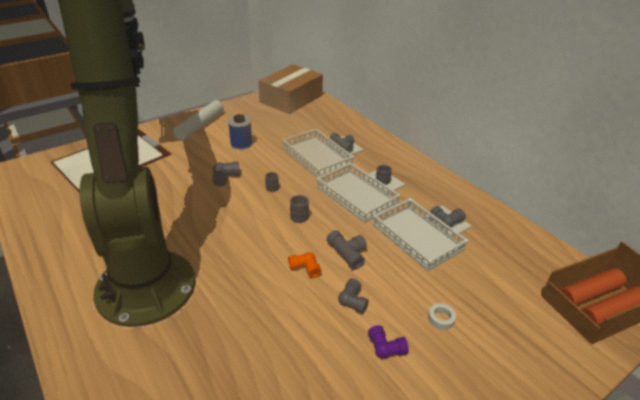

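```bash
cat > h.py <<'E'
from cell import env
import cv2,numpy as np
def ray(c,uv):
    f=200/np.tan(np.radians(c["fov_y"]/2)); P=np.array(c["pose"])
    d=P[:3,:3]@np.array([(uv[0]-c["cx"])/f,-(uv[1]-c["cy"])/f,-1.0])
    return P[:3,3],d
def onz(c,uv,z):
    o,d=ray(c,uv); return (o+d*(z-o[2])/d[2])[:2]
def proj(c,p):
    f=200/np.tan(np.radians(c["fov_y"]/2)); P=np.array(c["pose"])
    q=P[:3,:3].T@(np.array(p)-P[:3,3]); return np.array([c["cx"]+f*q[0]/-q[2],c["cy"]-f*q[1]/-q[2]])
E
python3 - <<'E'
from h import *
im=cv2.imread("pics/scene0.png"); c=env.get_calibration("scene")
cv2.imwrite("pics/crop1.png",cv2.resize(im[125:325,170:450],None,fx=2.8,fy=2.8,interpolation=cv2.INTER_CUBIC))
hsv=cv2.cvtColor(im,cv2.COLOR_BGR2HSV)
m=((hsv[...,1]<70)&(hsv[...,2]<125)).astype(np.uint8)
n,l,s,ce=cv2.connectedComponentsWithStats(m)
for i in range(1,n):
    if s[i,4]>60 and 125<ce[i,1]<325 and 150<ce[i,0]<450: print(s[i].tolist(),ce[i].round(1),onz(c,ce[i],.02).round(3))
w=((hsv[...,1]<60)&(hsv[...,2]>150)).astype(np.uint8)
n,l,s,ce=cv2.connectedComponentsWithStats(w)
for i in range(1,n):
    if s[i,4]>150 and 125<ce[i,1]<325 and 150<ce[i,0]<450:
        r=cv2.minAreaRect(np.argwhere(l==i)[:,::-1].astype(np.float32)); print("W",s[i].tolist(),ce[i].round(1),onz(c,ce[i],.004).round(3),r)
E
```

```text
[221, 143, 23, 21, 295] [233.5 151.8] [ 0.37  -0.297]
[411, 164, 27, 33, 523] [423.2 180. ] [0.347 0.287]
[247, 168, 38, 28, 597] [264.6 180.2] [ 0.454 -0.174]
[319, 172, 17, 25, 349] [327.3 183.7] [0.425 0.01 ]
[166, 176, 18, 11, 68] [175.6 182.9] [ 0.522 -0.427]
[372, 187, 14, 19, 217] [378.4 196. ] [0.435 0.165]
[188, 204, 77, 36, 339] [219.2 217.6] [ 0.608 -0.263]
[271, 216, 38, 36, 169] [285.7 227.1] [ 0.597 -0.073]
[186, 220, 84, 62, 839] [220.  259.9] [ 0.734 -0.218]
[310, 221, 36, 10, 118] [328.2 226.1] [0.567 0.042]
[359, 238, 18, 8, 65] [367.7 241.8] [0.593 0.158]
[378, 239, 52, 18, 198] [404.  248.7] [0.592 0.258]
[269, 255, 76, 34, 539] [304.  271.9] [0.719 0.008]
[350, 277, 78, 42, 886] [386.1 298. ] [0.745 0.23 ]
W [184, 201, 86, 58, 2528] [228.3 232.3] [ 0.639 -0.228] ((226.2301788330078, 229.32469177246094), (78.89820861816406, 46.70744705200195), 11.51383113861084)
W [267, 212, 83, 56, 2636] [309.7 241.9] [0.619 0.001] ((307.78515625, 239.4727783203125), (77.77203369140625, 46.76661682128906), 7.224316120147705)
W [350, 233, 84, 61, 2971] [392.  266.5] [0.644 0.234] ((392.47711181640625, 264.4305419921875), (80.62205505371094, 49.538204193115234), 11.51383113861084)
W [214, 258, 24, 26, 291] [225.5 273.5] [ 0.762 -0.196] ((225.09999084472656, 269.70001220703125), (18.34120750427246, 27.195587158203125), 18.434947967529297)
W [281, 264, 43, 31, 640] [302.3 280.3] [0.736 0.008] ((302.4220275878906, 278.9613952636719), (39.949851989746094, 25.395116806030273), 7.907162666320801)
W [362, 287, 19, 30, 221] [369.8 306.3] [0.769 0.193] ((373.4615478515625, 301.69232177734375), (18.43491554260254, 26.671794891357422), 11.309932708740234)
W [390, 307, 15, 15, 167] [396.8 314.2] [0.775 0.264] ((396.8499450683594, 314.0499572753906), (13.57645034790039, 13.152186393737793), 8.130102157592773)
```

View pics/crop1.png

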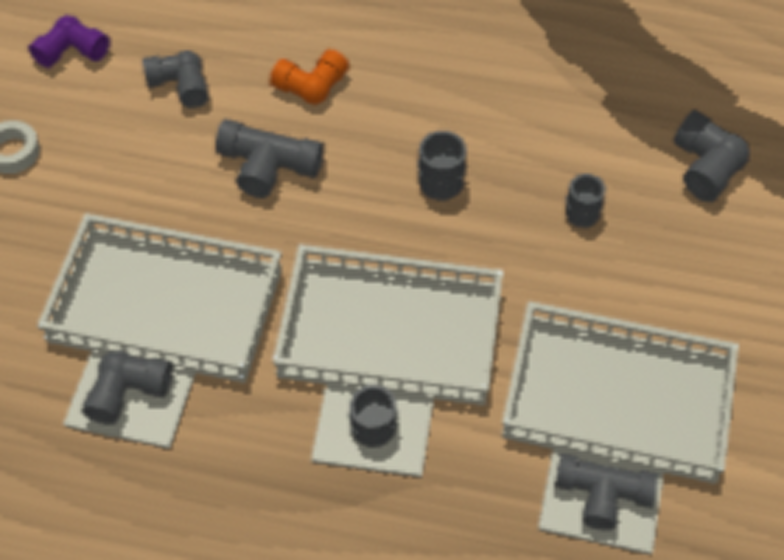

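The crop shows the grey small elbow at scene px (233,152). Its look-alikes are the purple one at (195,140) and the orange one at (281,152). The large elbow is at (425,180), the tee at (265,180), and the couplings at (328,184) and (379,196). The white tape is at (173,178) and the tin at (474,224). The trays hold these samples, left to right: elbow, coupling, tee. Next I'll look from above with the wrist camera.

```bash
python3 -m jog '[[0,0,0,0,0,-0.122,0.087],[0,0,0,0,0,-0.122,0.087],[0,0,0,0,0,-0.122,0.087],[-0.025,-0.035,-0.004,0,0,0,0.087],[-0.025,-0.035,-0.004,0,0,0,0.087],[-0.025,-0.035,-0.004,0,0,0,0.087],[-0.025,-0.035,-0.004,0,0,0,0.087],[-0.025,-0.035,-0.004,0,0,0,0.087],[-0.025,-0.035,-0.004,0,0,0,0.087],[-0.02,-0.035,-0.004,0,0,0,0.087],[-0.02,-0.035,-0.004,0,0,0,0.087],[-0.02,-0.035,-0.004,0,0,0,0.087]]'
python3 -m jog '[[-0.018,-0.035,-0.004,0,0,0,0.087],[-0.018,-0.035,-0.004,0,0,0,0.087],[-0.018,-0.035,-0.004,0,0,0,0.087],[-0.018,-0.035,-0.004,0,0,0,0.087],[0,-0.035,0,0,0,0,0.087],[0,-0.035,0,0,0,0,0.087],[0,-0.035,0,0,0,0,0.087],[0,0,0,0,0,0,0.087],[0,0,0,0,0,0,0.087]]'
python3 - <<'E'
from h import *
import pickle
c=env.get_calibration("wrist"); im=env.read_camera("wrist"); cv2.imwrite("pics/w1.png",im); pickle.dump(c,open("w1.pkl","wb"))
E
```

```text
time_s: 1.15
tool_pos: [0.4381, 0.297, 0.236]
tool_rot: [180.0, -0.0, 179.9]
force: [1.0, 0.8, 0.6]
grip_width: 0.0872
grasp_force: 0.0
time_s: 1.9
tool_pos: [0.5094, 0.0514, 0.252]
tool_rot: [180.0, 0.0, 179.7]
force: [0.3, 1.4, 0.4]
grip_width: 0.087
grasp_force: 0.0
```

View pics/w1.png

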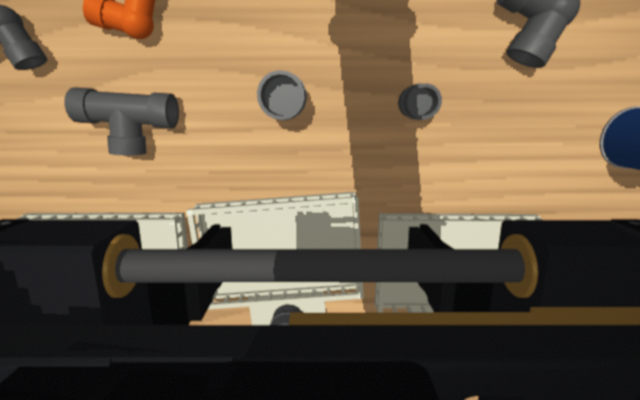

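```bash
python3 - <<'E'
from h import *
import pickle
c=pickle.load(open("w1.pkl","rb")); s=env.get_calibration("scene")
for n,uv,z in [("CL",(282,95),.058),("CS",(420,101),.046),("tee left end",(68,104),.02),("tee right end",(179,110),.02),("tee branch",(127,150),.02),("EL leg end",(524,60),.022),("ES leg end",(33,62),.017)]: print(n,onz(c,uv,z).round(4))
k=lambda x,y:(170+x/2.8,125+y/2.8)
for n,uv,z in [("CL",k(442,153),.058),("CS",k(586,187),.046),("tee l",k(222,140),.02),("tee r",k(320,158),.02),("tee br",k(254,188),.02),
 ("EL corner",k(735,148),.022),("EL legA",k(689,130),.022),("EL legB",k(702,190),.022),("ES corner",k(188,64),.017),("ES legA",k(147,72),.017),("ES legB",k(196,103),.017),
 ("tin top",(476,214),.1),("tape",(173,178),.01)]: print("S",n,onz(s,uv,z).round(4))
# trays rim corners (outer top) from crop
for n,q in [("E",[(88,215),(279,254),(246,375),(42,327)]),("C",[(300,246),(502,270),(488,394),(277,370)]),("T",[(529,304),(737,345),(720,470),(505,428)])]:
    p=np.array([onz(s,k(*a),.034) for a in q]); print(n,p.round(3).tolist(),p.mean(0).round(4),"yaw",np.degrees(np.arctan2(*(-(p[1]-p[0])*[1,-1]))).round(1))
E
```

```text
CL [0.4309 0.0139]
CS [0.4375 0.161 ]
tee left end [ 0.4382 -0.2367]
tee right end [ 0.4457 -0.1096]
tee branch [ 0.4915 -0.1762]
EL leg end [0.3938 0.2804]
ES leg end [ 0.3922 -0.2699]
S CL [0.4373 0.0133]
S CS [0.438  0.1647]
S tee l [ 0.4452 -0.224 ]
S tee r [ 0.4449 -0.1161]
S tee br [ 0.4978 -0.1735]
S EL corner [0.3346 0.3136]
S EL legA [0.3214 0.2629]
S EL legB [0.3975 0.2844]
S ES corner [ 0.3501 -0.2923]
S ES legA [ 0.3713 -0.333 ]
S ES legB [ 0.401  -0.2671]
S tin top [0.4911 0.4269]
S tape [ 0.4998 -0.4461]
E [[0.577, -0.325], [0.579, -0.123], [0.716, -0.118], [0.709, -0.323]] [ 0.6451 -0.2222] yaw -0.7
C [[0.565, -0.105], [0.548, 0.098], [0.685, 0.109], [0.704, -0.091]] [0.6257 0.0028] yaw 4.8
T [[0.581, 0.131], [0.581, 0.334], [0.714, 0.33], [0.716, 0.131]] [0.648  0.2312] yaw -0.2
```

```bash
python3 -m jog '[[0.025,-0.0125,0.02,0,0,0,0.087],[0.025,-0.0125,0.02,0,0,0,0.087],[0.025,-0.0125,0.02,0,0,0,0.087],[0,0,0.04,0,0,0,0.087],[0,0,0.04,0,0,0,0.087],[0,0,0.04,0,0,0,0.087],[0,0,0.035,0,0,0,0.087],[0,0,0.017,0,0,0,0.087],[0,0,0,0,0,0,0.087],[0,0,0,0,0,0,0.087]]'
python3 -m jog '[[0,0,0,0,0,0,0.044],[0,0,0,0,0,0,0.044],[0,0,0,0,0,0,0.044],[0,0,0,0,0,0,0.044],[0,0,0,0,0,0,0.044],[0,0,0,0,0,0,0.044],[0,0,-0.03,0,0,0,0.044],[0,0,-0.03,0,0,0,0.044],[0,0,0,0,0,0,0.044]]' 20
```

```text
time_s: 2.78
tool_pos: [0.4337, 0.0176, 0.0194]
tool_rot: [-180.0, -0.1, -179.9]
force: [0.0, -0.8, 1.6]
grip_width: 0.087
grasp_force: 0.0
time_s: 3.53
tool_pos: [0.4383, 0.017, 0.0849]
tool_rot: [179.9, 0.5, 179.9]
force: [1.6, 0.1, 0.1]
grip_width: 0.0448
grasp_force: 0.0
```

```bash
python3 - <<'E'
from h import *
s=env.read_camera("side"); c=env.read_camera("scene")
cv2.imwrite("pics/a2.png",np.vstack([cv2.resize(s[100:250,160:360],(800,600))[:300*2:1][::2],cv2.resize(c[100:250,240:440],(800,300))]))
o=env.get_obs();print(o["grip_width"],o["grasp_force"],o["tool_pos"])
E
```

```text
0.0442201418912068 0.0 [0.43550107 0.01683899 0.08110886]
```

View pics/a2.png

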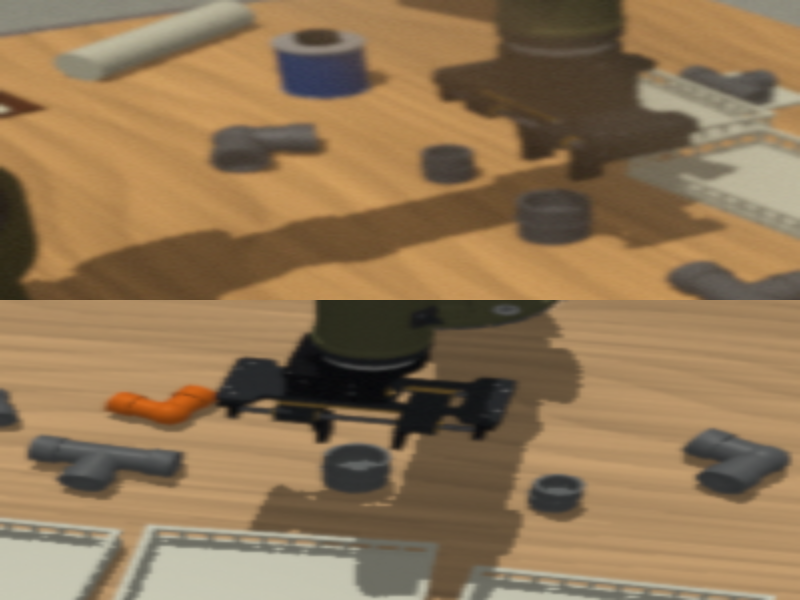

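The jaws had not finished closing when I lifted; they move at about 60 mm/s. The coupling still stands upright where it was. I'll retry with a longer dwell.

```bash
python3 -m jog '[[0,-0.003,0,0,0,0,0.075],[0,0,0,0,0,0,0.075],[0,0,0,0,0,0,0.075],[0,0,0,0,0,0,0.075],[0,0,0,0,0,0,0.075],[0,0,0,0,0,0,0.075],[0,0,0.03,0,0,0,0.075],[0,0,0.03,0,0,0,0.075],[0,0,0,0,0,0,0.075]]'
python3 -m jog '[[0,0,0,0,0,0,0.04],[0,0,0,0,0,0,0.04],[0,0,0,0,0,0,0.04],[0,0,0,0,0,0,0.04],[0,0,0,0,0,0,0.04],[0,0,0,0,0,0,0.04],[0,0,0,0,0,0,0.04],[0,0,0,0,0,0,0.04]]' 20
```

```text
time_s: 4.38
tool_pos: [0.4299, 0.013, 0.0156]
tool_rot: [-179.9, -0.5, 180.0]
force: [-0.8, -0.5, 0.0]
grip_width: 0.0746
grasp_force: 0.0
time_s: 5.05
tool_pos: [0.4355, 0.0138, 0.0211]
tool_rot: [180.0, 0.1, 180.0]
force: [-0.5, 1.0, 6.6]
grip_width: 0.0496
grasp_force: 20.0
```

```bash
python3 -m jog '[[0,0,-0.035,0,0,0,0.04],[0,0,-0.035,0,0,0,0.04],[-0.032,-0.008,0,0,0,0,0.04],[-0.032,-0.008,0,0,0,0,0.04],[-0.032,-0.008,0,0,0,0,0.04],[-0.032,-0.008,0,0,0,0,0.04],[-0.032,-0.008,0,0,0,0,0.04],[-0.030,-0.01,0,0,0,0,0.04],[0,0,0,0,0,0,0.04],[0,0,0,0,0,0,0.04]]'
python3 -m jog '[[0,0,0.03,0,0,0,0.04],[0,0,0.02,0,0,0,0.04],[0,0,0.01,0,0,0,0.04],[0,0,0.005,0,0,0,0.04],[0,0,0,0,0,0,0.04],[0,0,0,0,0,0,0.04]]'
```

```text
time_s: 5.88
tool_pos: [0.6245, -0.0376, 0.0886]
tool_rot: [-179.9, -0.1, 179.9]
force: [-0.2, 0.2, -1.7]
grip_width: 0.0494
grasp_force: 20.0
time_s: 6.38
tool_pos: [0.6243, -0.0362, 0.026]
tool_rot: [180.0, 0.1, 180.0]
force: [-0.0, -0.5, -2.0]
grip_width: 0.0496
grasp_force: 20.0
```

```bash
python3 -m jog '[[0,0,0.001,0,0,0,0.062],[0,0,0,0,0,0,0.062],[0,0,0,0,0,0,0.062],[0,0,0,0,0,0,0.062],[0,0,-0.025,0,0,0,0.062],[0,0,-0.03,0,0,0,0.07],[0,0,-0.025,0,0,0,0.07],[0.032,0.033,0,0,0,0,0.07],[0.032,0.033,0,0,0,0,0.07],[0.032,0.033,0,0,0,0,0.07],[0.032,0.033,0,0,0,0,0.07],[0.032,0.033,0,0,0,0,0.07]]'
python3 -m jog '[[0.026,0.034,0,0,0,0,0.07],[0,0,0.03,0,0,0,0.07],[0,0,0.03,0,0,0,0.07],[0,0,0.02,0,0,0,0.07],[0,0,0.006,0,0,0,0.07],[0,0,0,0,0,0,0.07],[0,0,0,0,0,0,0.07]]'
```

```text
time_s: 7.38
tool_pos: [0.478, 0.1141, 0.1042]
tool_rot: [180.0, 0.0, 179.9]
force: [1.1, 0.4, -0.5]
grip_width: 0.0702
grasp_force: 0.0
time_s: 7.97
tool_pos: [0.4548, 0.1461, 0.0186]
tool_rot: [180.0, 0.0, 179.9]
force: [0.6, 0.0, 0.0]
grip_width: 0.0701
grasp_force: 0.0
```

```bash
python3 - <<'E'
from h import *
import pickle
c=env.get_calibration("wrist"); w=env.read_camera("wrist"); s=env.read_camera("scene"); pickle.dump(c,open("w2.pkl","wb"))
cv2.imwrite("pics/w2.png",np.vstack([w[:260],cv2.resize(s[150:285,230:480],(640,340))]))
print(env.get_obs()["tool_pos"])
E
```

```text
[0.45552195 0.14644282 0.01937087]
```

View pics/w2.png

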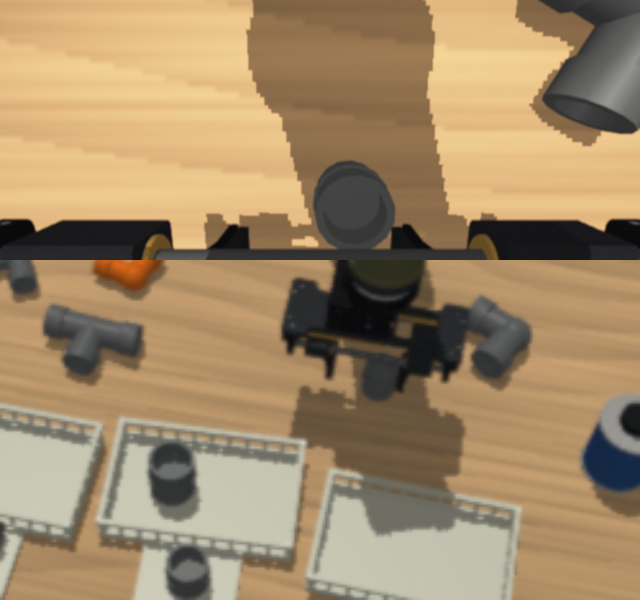

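```bash
python3 - <<'E'
from h import *
import pickle
c=pickle.load(open("w2.pkl","rb")); print(onz(c,(354,203),.046),onz(c,(590,115),.022))
E
```

```text
[0.43160535 0.16328467] [0.39243594 0.28329557]
```

```bash
python3 -m jog '[[0,0.016,0,0,0,0,0.07],[0.01,0,0,0,0,0,0.07],[0.01,0,0,0,0,0,0.07],[0,0,0,0,0,0,0.028],[0,0,0,0,0,0,0.028],[0,0,0,0,0,0,0.028],[0,0,0,0,0,0,0.028],[0,0,0,0,0,0,0.028],[0,0,0,0,0,0,0.028],[0,0,0,0,0,0,0.028],[0,0,0,0,0,0,0.028],[0,0,0,0,0,0,0.028]]' 15
```

```text
time_s: 9.07
tool_pos: [0.4343, 0.1621, 0.0179]
tool_rot: [-180.0, 0.0, 179.9]
force: [0.3, -0.6, 0.2]
grip_width: 0.0372
grasp_force: 15.0
```

```bash
python3 -m jog '[[0,0,-0.035,0,0,0,0.028],[0,0,-0.035,0,0,0,0.028],[-0.024,-0.014,0,0,0,0,0.028],[-0.024,-0.014,0,0,0,0,0.028],[-0.024,-0.014,0,0,0,0,0.028],[-0.024,-0.014,0,0,0,0,0.028],[-0.024,-0.014,0,0,0,0,0.028],[-0.024,-0.014,0,0,0,0,0.028],[-0.024,-0.014,0,0,0,0,0.028],[-0.022,-0.012,0,0,0,0,0.028],[0,0,0,0,0,0,0.028],[0,0,0,0,0,0,0.028]]'
```

```text
time_s: 10.07
tool_pos: [0.6243, 0.0507, 0.0871]
tool_rot: [-179.9, -0.1, 179.8]
force: [-0.2, 0.4, -0.6]
grip_width: 0.0369
grasp_force: 15.0
```

```bash
python3 -m jog '[[0,0,0.03,0,0,0,0.028],[0,0,0.02,0,0,0,0.028],[0,0,0.01,0,0,0,0.028],[0,0,0.005,0,0,0,0.028],[0,0,0,0,0,0,0.028],[0,0,0,0,0,0,0.056],[0,0,0,0,0,0,0.056],[0,0,0,0,0,0,0.056],[0,0,0,0,0,0,0.056],[0,0,0,0,0,0,0.056]]'
python3 -m jog '[[0,0,-0.03,0,0,0,0.056],[0,0,-0.03,0,0,0,0.07],[0,0,-0.02,0,0,0,0.07],[0.024,0.024,0,0,0,0,0.07],[0.024,0.024,0,0,0,0,0.07],[0.024,0.024,0,0,0,0,0.07],[0.024,0.024,0,0,0,0,0.07],[0.024,0.024,0,0,0,0,0.07],[0.024,0.024,0,0,0,0,0.07],[0.024,0.024,0,0,0,0,0.07],[0.024,0.023,0,0,0,0,0.07],[0.024,0.022,0,0,0,0,0.07]]'
python3 -m jog '[[0.022,0.02,0,0,0,0,0.07],[0,0,0,0,0,0.122,0.07],[0,0,0,0,0,0.122,0.07],[0,0,0,0,0,0.122,0.07],[0,0,0,0,0,0,0.07],[0,0,0,0,0,0,0.07]]'
python3 - <<'E'
from h import *
import pickle
c=env.get_calibration("wrist"); w=env.read_camera("wrist"); s=env.read_camera("scene"); pickle.dump(c,open("w3.pkl","wb"))
cv2.imwrite("pics/w3.png",np.vstack([w[:260],cv2.resize(s[150:285,230:480],(640,340))]))
E
```

```text
time_s: 10.9
tool_pos: [0.6243, 0.0521, 0.0234]
tool_rot: [180.0, 0.0, 180.0]
force: [0.5, -0.6, 0.4]
grip_width: 0.0547
grasp_force: 0.0
time_s: 11.9
tool_pos: [0.407, 0.2664, 0.1033]
tool_rot: [180.0, 0.0, 180.0]
force: [-0.2, 1.0, -0.5]
grip_width: 0.0703
grasp_force: 0.0
time_s: 12.4
tool_pos: [0.3863, 0.2852, 0.1031]
tool_rot: [180.0, 0.0, 159.2]
force: [-0.5, -0.8, -0.6]
grip_width: 0.0703
grasp_force: 0.0
```

View pics/w3.png

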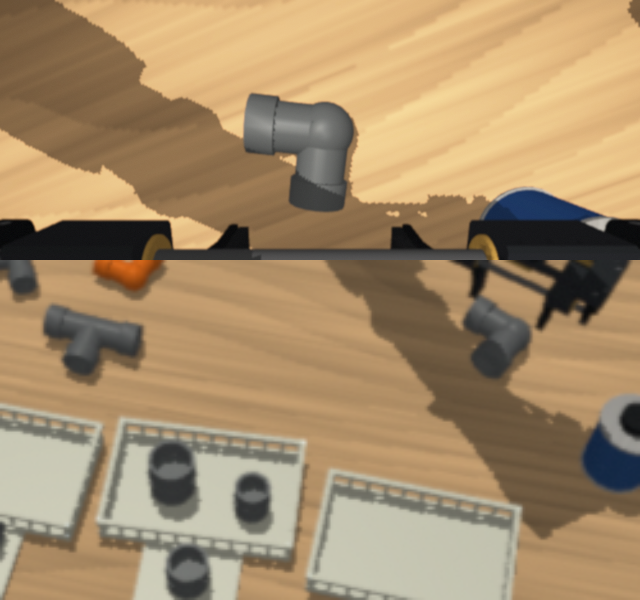

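```bash
python3 - <<'E'
from h import *
import pickle
from scipy.spatial.transform import Rotation as R
c=pickle.load(open("w3.pkl","rb")); o=env.get_obs(); M=R.from_euler("xyz",o["tool_rot"],degrees=True).as_matrix()
for uv,z in [((326,127),.022),((246,124),.022),((318,205),.022),((318,192),.026)]:
    p=np.r_[onz(c,uv,z),z]; print(uv,p.round(4),(M.T@(p-o["tool_pos"])).round(4))
E
```

```text
(326, 127) [0.3396 0.3092 0.022 ] [0.0523 0.0058 0.081 ]
(246, 124) [0.3164 0.2544 0.022 ] [ 0.0544 -0.0537  0.081 ]
(318, 205) [0.3939 0.2822 0.022 ] [-0.008  -0.0001  0.081 ]
(318, 192) [0.3831 0.2863 0.026 ] [ 0.0035 -0.0001  0.077 ]
```

```bash
python3 -m jog '[[0,0.001,0.035,0,0,0.05,0.07],[0,0,0.03,0,0,0,0.07],[0,0,0.02,0,0,0,0.07],[0,0,0.011,0,0,0,0.07],[0,0,0,0,0,0,0.07],[0,0,0,0,0,0,0.034],[0,0,0,0,0,0,0.034],[0,0,0,0,0,0,0.034],[0,0,0,0,0,0,0.034],[0,0,0,0,0,0,0.034],[0,0,0,0,0,0,0.034],[0,0,0,0,0,0,0.034]]' 20
python3 -m jog '[[0,0,0,0,0,0,0.034],[0,0,0,0,0,0,0.034]]'
```

```text
time_s: 13.5
tool_pos: [0.3871, 0.2865, 0.0075]
tool_rot: [179.9, 0.0, 156.1]
force: [0.3, -0.6, 2.6]
grip_width: 0.0392
grasp_force: 19.3
time_s: 13.67
tool_pos: [0.3871, 0.2865, 0.0075]
tool_rot: [179.9, 0.0, 156.1]
force: [0.6, -0.7, 4.0]
grip_width: 0.0396
grasp_force: 19.7
```

```bash
python3 -m jog '[[0,0,0,0,0,0,0.055],[0,0,0,0,0,0,0.055],[0,0,0,0,0,0,0.055],[0,0,0.004,0,0,0,0.055],[0,0,0,0,0,0,0.034],[0,0,0,0,0,0,0.034],[0,0,0,0,0,0,0.034],[0,0,0,0,0,0,0.034],[0,0,0,0,0,0,0.034],[0,0,0,0,0,0,0.034],[0,0,0,0,0,0,0.034]]' 20
python3 - <<'E'
from h import *
s=env.read_camera("side"); c=env.read_camera("scene")
cv2.imwrite("pics/a4.png",np.hstack([cv2.resize(s[130:220,190:260],(400,514)),cv2.resize(c[130:220,390:460],(400,514))]))
E
```

```text
time_s: 14.58
tool_pos: [0.3866, 0.2862, 0.0029]
tool_rot: [180.0, 0.0, 156.1]
force: [-0.7, -0.4, -0.6]
grip_width: 0.0423
grasp_force: 19.9
```

View pics/a4.png

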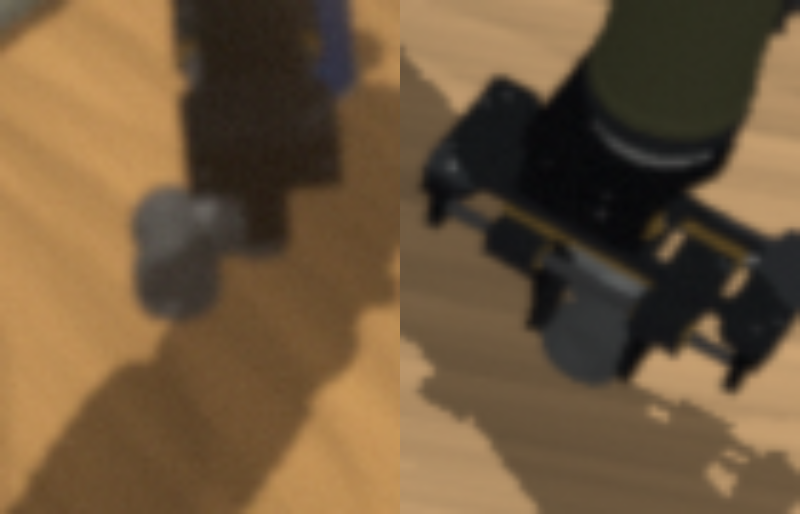

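```bash
python3 -m jog '[[0,0,-0.02,0,0,0,0.034],[0,0,-0.03,0,0,0,0.034],[0,0,-0.035,0,0,0,0.034],[0,0,0,0,0,-0.104,0.034],[0,0,0,0,0,-0.104,0.034],[0,0,0,0,0,-0.104,0.034],[0,0,0,0,0,-0.104,0.034],[-0.02,-0.033,0,0,0,0,0.034],[-0.02,-0.033,0,0,0,0,0.034],[-0.02,-0.033,0,0,0,0,0.034],[-0.02,-0.033,0,0,0,0,0.034],[-0.02,-0.033,0,0,0,0,0.034]]' 30
python3 -m jog '[[-0.02,-0.033,0,0,0,0,0.034],[-0.02,-0.033,0,0,0,0,0.034],[-0.02,-0.033,0,0,0,0,0.034],[-0.02,-0.033,0,0,0,0,0.034],[-0.02,-0.033,0,0,0,0,0.034],[-0.02,-0.033,0,0,0,0,0.034],[-0.02,-0.033,0,0,0,0,0.034],[-0.02,-0.033,0,0,0,0,0.034],[-0.019,-0.035,0,0,0,0,0.034],[0,0,0,0,0,0,0.034],[0,0,0,0,0,0,0.034],[0,0,0,0,0,0,0.034]]'
python3 - <<'E'
from h import *
import pickle
c=env.get_calibration("wrist"); w=env.read_camera("wrist"); s=env.read_camera("scene"); pickle.dump(c,open("w5.pkl","wb"))
cv2.imwrite("pics/w5.png",np.vstack([w[:260],cv2.resize(s[150:285,150:400],(640,340))]))
E
```

```text
time_s: 15.68
tool_pos: [0.4872, 0.1195, 0.0882]
tool_rot: [180.0, 0.0, 180.0]
force: [1.0, 0.9, -0.8]
grip_width: 0.0421
grasp_force: 29.9
time_s: 16.68
tool_pos: [0.6649, -0.1776, 0.0872]
tool_rot: [179.9, -0.1, 179.9]
force: [0.1, -0.2, -0.2]
grip_width: 0.0418
grasp_force: 29.9
```

View pics/w5.png

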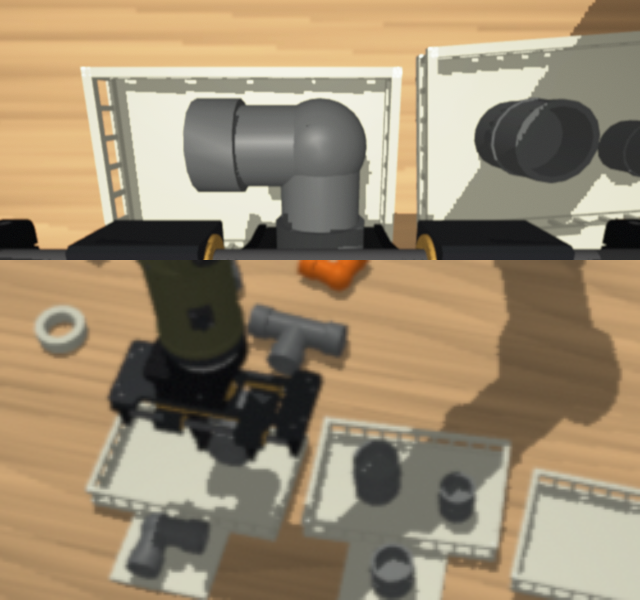

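```bash
python3 - <<'E'
from h import *
import pickle
c=pickle.load(open("w5.pkl","rb"))
for uv,z in [((82,68),.034),((401,68),.034),((321,140),.107)]: print(onz(c,uv,z).round(4))
E
```

```text
[ 0.5742 -0.3285]
[ 0.5743 -0.1241]
[ 0.6134 -0.1757]
```

```bash
python3 -m jog '[[0,-0.003,0.03,0,0,0,0.034],[0,0,0.025,0,0,0,0.034],[0,0,0.015,0,0,0,0.034],[0,0,0.006,0,0,0,0.034],[0,0,0.002,0,0,0,0.034],[0,0,0,0,0,0,0.034],[0,0,0,0,0,0,0.034]]'
```

```text
time_s: 17.37
tool_pos: [0.6664, -0.181, 0.0114]
tool_rot: [-180.0, 0.1, 180.0]
force: [-0.3, -0.2, 0.0]
grip_width: 0.0426
grasp_force: 29.9
```

```bash
python3 -m jog '[[0,0,0.003,0,0,0,0.034],[0,0,0,0,0,0,0.034],[0,0,0,0,0,0,0.056],[0,0,0,0,0,0,0.056],[0,0,0,0,0,0,0.056],[0,0,0,0,0,0,0.056]]'
python3 -m jog '[[0,0,-0.02,0,0,0,0.056],[0,0,-0.035,0,0,0,0.056],[0,0,-0.035,0,0,0,0.07],[0.036,0,0,0,0,0,0.07],[0.036,0.001,0,0,0,0,0.07],[0.036,0.002,0,0,0,0,0.07],[0.036,0.002,0,0,0,0,0.07],[0.036,0.002,0,0,0,0,0.07],[0,0,0,0,0,0,0.07],[0,0,0,0,0,0,0.07]]'
python3 - <<'E'
from h import *
import pickle
c=env.get_calibration("wrist"); w=env.read_camera("wrist"); s=env.read_camera("scene"); pickle.dump(c,open("w6.pkl","wb"))
cv2.imwrite("pics/w6.png",np.vstack([w[:260],cv2.resize(s[150:285,150:400],(640,340))]))
E
```

```text
time_s: 17.87
tool_pos: [0.6654, -0.1811, 0.0072]
tool_rot: [-180.0, 0.0, 180.0]
force: [-0.5, 0.6, -0.2]
grip_width: 0.0546
grasp_force: 0.0
time_s: 18.7
tool_pos: [0.4837, -0.1737, 0.0972]
tool_rot: [179.9, 0.1, 179.9]
force: [0.2, -0.5, 0.6]
grip_width: 0.0702
grasp_force: 0.0
```

View pics/w6.png

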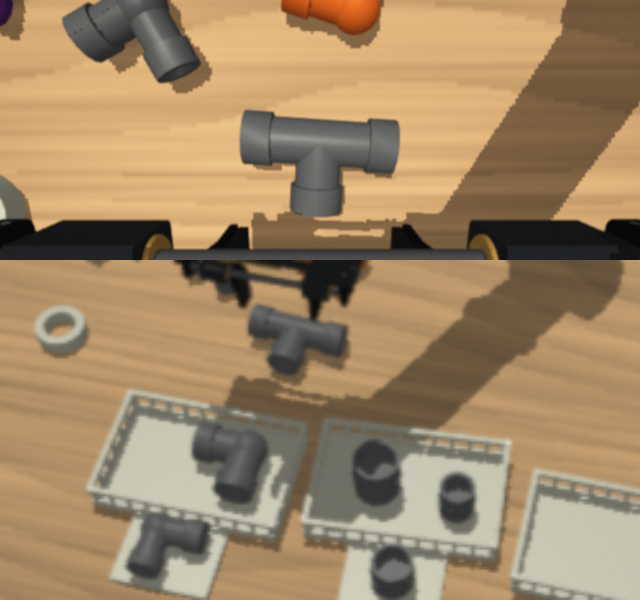

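```bash
python3 - <<'E'
from h import *
import pickle
from scipy.spatial.transform import Rotation as R
c=pickle.load(open("w6.pkl","rb")); o=env.get_obs(); M=R.from_euler("xyz",o["tool_rot"],degrees=True).as_matrix()
for uv,z in [((241,139),.02),((399,147),.02),((317,209),.02),((181,74),.017),((197,68),.017),((163,80),.017)]:
    p=np.r_[onz(c,uv,z),z]; print(uv,p.round(4),(M.T@(p-o["tool_pos"])).round(4))
E
```

```text
(241, 139) [ 0.4403 -0.2304  0.02  ] [ 0.0465 -0.0566  0.0776]
(399, 147) [ 0.4464 -0.1132  0.02  ] [0.0404 0.0606 0.0776]
(317, 209) [ 0.4944 -0.1744  0.02  ] [-0.0076 -0.0005  0.0777]
(181, 74) [ 0.3944 -0.2713  0.017 ] [ 0.0923 -0.0976  0.0805]
(197, 68) [ 0.3904 -0.2596  0.017 ] [ 0.0964 -0.0858  0.0805]
(163, 80) [ 0.3985 -0.2847  0.017 ] [ 0.0883 -0.1109  0.0805]
```

```bash
python3 -m jog '[[0,0,0.035,0,0,0.05,0.07],[0,0,0.035,0,0,0,0.07],[0,0,0.018,0,0,0,0.07],[0,0,0.006,0,0,0,0.07],[0,0,0.001,0,0,0,0.07],[0,0,0,0,0,0,0.032],[0,0,0,0,0,0,0.032],[0,0,0,0,0,0,0.032],[0,0,0,0,0,0,0.032],[0,0,0,0,0,0,0.032],[0,0,0,0,0,0,0.032],[0,0,0,0,0,0,0.032]]' 20
python3 -m jog '[[0,0,0,0,0,0,0.032],[0,0,0,0,0,0,0.032]]'
```

```text
time_s: 19.8
tool_pos: [0.4859, -0.1742, 0.0026]
tool_rot: [-180.0, 0.1, 177.1]
force: [-0.6, -0.8, 2.3]
grip_width: 0.038
grasp_force: 19.9
time_s: 19.97
tool_pos: [0.486, -0.1742, 0.0026]
tool_rot: [-180.0, 0.1, 177.1]
force: [0.5, -1.4, 4.5]
grip_width: 0.0379
grasp_force: 20.1
```

```bash
python3 -m jog '[[0,0,-0.015,0,0,0,0.032],[0,0,-0.035,0,0,0,0.032],[0,0,-0.04,0,0,-0.05,0.032],[-0.014,0.033,0,0,0,0,0.032],[-0.014,0.033,0,0,0,0,0.032],[-0.014,0.033,0,0,0,0,0.032],[-0.014,0.033,0,0,0,0,0.032],[-0.014,0.033,0,0,0,0,0.032],[-0.016,0.033,0,0,0,0,0.032],[-0.016,0.033,0,0,0,0,0.032],[-0.016,0.033,0,0,0,0,0.032],[-0.016,0.033,0,0,0,0,0.032]]' 35
python3 -m jog '[[-0.016,0.035,0,0,0,0,0.032],[-0.016,0.035,0,0,0,0,0.032],[-0.018,0.035,0,0,0,0,0.032],[0,0,0,0,0,0,0.032],[0,0,0,0,0,0,0.032],[0,0,0,0,0,0,0.032]]'
python3 - <<'E'
from h import *
import pickle
c=env.get_calibration("wrist"); w=env.read_camera("wrist"); pickle.dump(c,open("w7.pkl","wb"))
cv2.imwrite("pics/w7.png",w[:260])
E
```

```text
time_s: 20.97
tool_pos: [0.6191, 0.1249, 0.091]
tool_rot: [180.0, -0.1, 180.0]
force: [-0.3, -0.1, -0.2]
grip_width: 0.0371
grasp_force: 34.1
time_s: 21.47
tool_pos: [0.6687, 0.2273, 0.0905]
tool_rot: [-179.9, -0.1, 180.0]
force: [0.5, -0.3, -0.1]
grip_width: 0.0374
grasp_force: 34.1
```

View pics/w7.png

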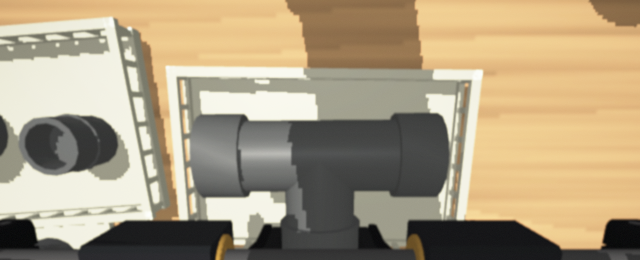

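```bash
python3 -m jog '[[0,0,0.035,0,0,0,0.032],[0,0,0.025,0,0,0,0.032],[0,0,0.015,0,0,0,0.032],[0,0,0.006,0,0,0,0.032],[0,0,0.002,0,0,0,0.032],[0,0,0,0,0,0,0.032],[0,0,0,0,0,0,0.032],[0,0,0,0,0,0,0.056],[0,0,0,0,0,0,0.056],[0,0,0,0,0,0,0.056],[0,0,0,0,0,0,0.056],[0,0,0,0,0,0,0.056]]'
python3 -m jog '[[0,0,-0.02,0,0,0,0.056],[0,0,-0.035,0,0,0,0.056],[0,0,-0.035,0,0,0,0.07],[0.019,-0.033,0,0,0,0,0.07],[0.019,-0.033,0,0,0,0,0.07],[0.019,-0.033,0,0,0,0,0.07],[0.019,-0.033,0,0,0,0,0.07],[0.019,-0.033,0,0,0,0,0.07],[0.019,-0.033,0,0,0,0,0.07],[0.019,-0.033,0,0,0,0,0.07],[0.019,-0.033,0,0,0,0,0.07],[0.019,-0.033,0,0,0,0,0.07]]'
python3 -m jog '[[0.019,-0.033,0,0,0,0,0.07],[0.019,-0.034,0,0,0,0,0.07],[0.019,-0.034,0,0,0,0,0.07],[0.018,-0.034,0,0,0,0,0.07],[0.018,-0.034,0,0,0,0,0.07],[0.018,-0.034,0,0,0,0,0.07],[0,0,0,0,0,0.12,0.07],[0,0,0,0,0,0.12,0.07],[0,0,0,0,0,0.12,0.07],[0,0,0,0,0,0.12,0.07],[0,0,0,0,0,0.12,0.07],[0,0,0,0,0,0.12,0.07]]'
python3 -m jog '[[0,0,0,0,0,0.12,0.07],[0,0,0,0,0,0.12,0.07],[0,0,0,0,0,0.12,0.07],[0,0,0,0,0,0.12,0.07],[0,0,0,0,0,0.12,0.07],[0,0,0,0,0,0.12,0.07],[0,0,0,0,0,0.12,0.07],[0,0,0,0,0,0.12,0.07],[0,0,0,0,0,0.12,0.07],[0,0,0,0,0,0.12,0.07],[0,0,0,0,0,0.12,0.07],[0,0,0,0,0,0.12,0.07]]'
python3 -m jog '[[0,0,0,0,0,0.12,0.07],[0,0,0,0,0,0.12,0.07],[0,0,0,0,0,0.12,0.07],[0,0,0,0,0,0.12,0.07],[0,0,0,0,0,0.12,0.07],[0,0,0,0,0,0,0.07],[0,0,0,0,0,0,0.07]]'
python3 - <<'E'
from h import *
import pickle
c=env.get_calibration("wrist"); w=env.read_camera("wrist"); s=env.read_camera("scene"); pickle.dump(c,open("w8.pkl","wb"))
cv2.imwrite("pics/w8.png",np.vstack([w[:260],cv2.resize(s[120:320,170:450],(476,340)) if 0 else cv2.resize(s[120:305,140:488],(640,340))]))
E
```

```text
time_s: 22.52
tool_pos: [0.6697, 0.2281, 0.0094]
tool_rot: [180.0, 0.0, 180.0]
force: [-0.2, -0.1, -0.2]
grip_width: 0.0549
grasp_force: 0.0
time_s: 23.52
tool_pos: [0.4973, -0.0703, 0.0992]
tool_rot: [180.0, 0.0, 180.0]
force: [0.3, -0.8, -0.0]
grip_width: 0.0703
grasp_force: 0.0
time_s: 24.52
tool_pos: [0.3871, -0.2719, 0.0991]
tool_rot: [180.0, 0.0, 138.3]
force: [-0.3, -0.1, 0.8]
grip_width: 0.07
grasp_force: 0.0
time_s: 25.52
tool_pos: [0.3872, -0.2718, 0.0991]
tool_rot: [180.0, -0.0, 55.8]
force: [0.2, -0.2, -0.6]
grip_width: 0.0702
grasp_force: 0.0
time_s: 26.1
tool_pos: [0.3872, -0.2719, 0.0991]
tool_rot: [180.0, -0.0, 22.0]
force: [0.1, 0.4, -0.0]
grip_width: 0.07
grasp_force: 0.0
```

View pics/w8.png

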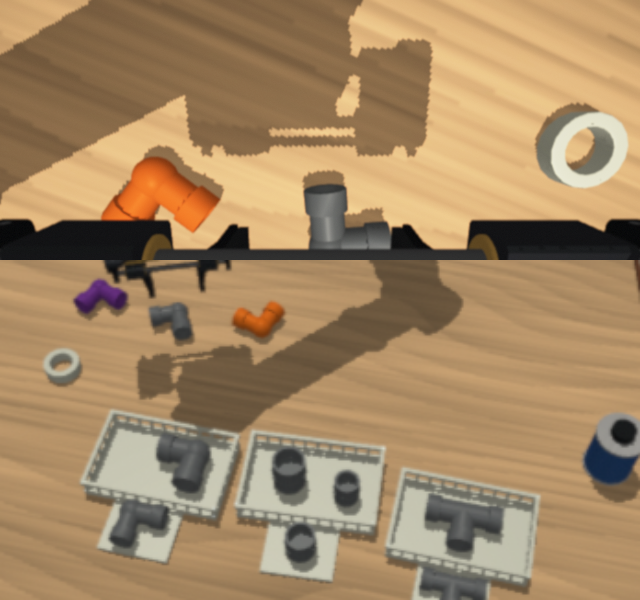

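```bash
python3 - <<'E'
from h import *
import pickle
from scipy.spatial.transform import Rotation as R
c=pickle.load(open("w8.pkl","rb")); o=env.get_obs(); M=R.from_euler("xyz",o["tool_rot"],degrees=True).as_matrix()
for n,uv,z in [("end",(326,187),.017),("socketL",(307,200),.017),("socketR",(346,198),.017),("sockbaseL",(308,219),.017),("sockbaseR",(346,217),.017),("neckR",(342,222),.017),("Aend",(389,236),.017),("orange",(218,190),.017),("orange2",(192,230),.017)]:
    p=np.r_[onz(c,uv,z),z]; print(n,p.round(4),(M.T@(p-o["tool_pos"])).round(4))
E
```

```text
end [ 0.3944 -0.2732  0.017 ] [0.0062 0.004  0.082 ]
socketL [ 0.3791 -0.2633  0.017 ] [-0.0043 -0.0109  0.082 ]
socketR [ 0.3921 -0.2911  0.017 ] [-0.0027  0.0198  0.082 ]
sockbaseL [ 0.3648 -0.2698  0.017 ] [-0.02   -0.0102  0.082 ]
sockbaseR [ 0.3777 -0.2973  0.017 ] [-0.0183  0.0201  0.082 ]
neckR [ 0.3727 -0.2959  0.017 ] [-0.0225  0.017   0.082 ]
Aend [ 0.3759 -0.3358  0.017 ] [-0.0344  0.0551  0.082 ]
orange [ 0.3605 -0.1959  0.017 ] [ 0.0037 -0.0803  0.082 ]
orange2 [ 0.3212 -0.1867  0.017 ] [-0.0294 -0.1036  0.082 ]
```

```bash
python3 -m jog '[[-0.001,0.005,0.035,0,0,0,0.07],[0,0,0.035,0,0,0,0.07],[0,0,0.018,0,0,0,0.07],[0,0,0.007,0,0,0,0.07],[0,0,0.003,0,0,0,0.07],[0,0,0,0,0,0,0.025],[0,0,0,0,0,0,0.025],[0,0,0,0,0,0,0.025],[0,0,0,0,0,0,0.025],[0,0,0,0,0,0,0.025],[0,0,0,0,0,0,0.025],[0,0,0,0,0,0,0.025]]' 15
python3 -m jog '[[0,0,0,0,0,0,0.025],[0,0,0,0,0,0,0.025]]'
```

```text
time_s: 27.2
tool_pos: [0.3884, -0.2768, 0.0012]
tool_rot: [180.0, -0.0, 21.8]
force: [0.5, -0.3, -0.4]
grip_width: 0.0316
grasp_force: 4.6
time_s: 27.37
tool_pos: [0.3883, -0.2768, 0.001]
tool_rot: [180.0, -0.0, 21.8]
force: [0.6, 0.6, 1.5]
grip_width: 0.0305
grasp_force: 14.2
```

```bash
python3 -m jog '[[0,0,-0.006,0,0,0,0.025],[0,0,-0.01,0,0,0,0.025],[0,0,-0.02,0,0,0,0.025],[0,0,-0.025,0,0,0,0.025],[0,0,-0.025,0,0,0,0.025],[0,0,0,0,0,0,0.025]]' 18
```

```text
time_s: 27.87
tool_pos: [0.3912, -0.279, 0.0921]
tool_rot: [179.7, -0.4, 21.8]
force: [0.6, -0.7, -0.1]
grip_width: 0.0299
grasp_force: 16.7
```

Still held. Now I'll carry it over the tray and check.

```bash
python3 -m jog '[[0,0,0,0,0,0.095,0.025],[0,0,0,0,0,0.095,0.025],[0,0,0,0,0,0.095,0.025],[0,0,0,0,0,0.095,0.025],[0.036,-0.001,0,0,0,0,0.025],[0.036,-0.001,0,0,0,0,0.025],[0.036,-0.001,0,0,0,0,0.025],[0.036,-0.001,0,0,0,0,0.025],[0.036,-0.001,0,0,0,0,0.025],[0.036,-0.001,0,0,0,0,0.025],[0.036,-0.001,0,0,0,0,0.025],[0.036,-0.001,0,0,0,0,0.025]]'
python3 -m jog '[[0.004,0,0,0,0,0,0.025],[0,0,0,0,0,0,0.025],[0,0,0,0,0,0,0.025]]'
python3 - <<'E'
from h import *
w=env.read_camera("wrist"); s=env.read_camera("side"); c=env.read_camera("scene")
cv2.imwrite("pics/w9.png",np.vstack([np.hstack([cv2.resize(s[190:280,350:480],(400,277)),cv2.resize(c[185:285,175:320],(400,277))]),cv2.resize(w[:260],(800,323))]))
E
```

```text
time_s: 28.87
tool_pos: [0.6777, -0.2679, 0.0867]
tool_rot: [-180.0, 0.0, 0.1]
force: [0.7, -0.7, 0.3]
grip_width: 0.0302
grasp_force: 16.7
time_s: 29.12
tool_pos: [0.6792, -0.269, 0.0865]
tool_rot: [180.0, 0.1, 0.0]
force: [-0.5, -0.6, 0.4]
grip_width: 0.0304
grasp_force: 16.7
```

View pics/w9.png

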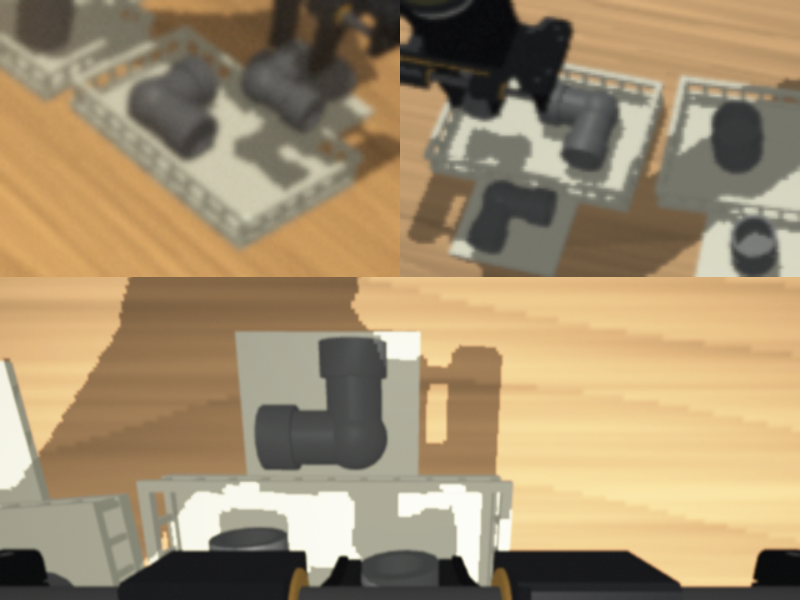

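```bash
python3 -m jog '[[0,-0.003,0.035,0,0,0,0.025],[0,0,0.025,0,0,0,0.025],[0,0,0.012,0,0,0,0.025],[0,0,0.005,0,0,0,0.025],[0,0,0.003,0,0,0,0.025],[0,0,0,0,0,0,0.025],[0,0,0,0,0,0,0.025]]'
```

```text
time_s: 29.85
tool_pos: [0.681, -0.2663, 0.0087]
tool_rot: [179.9, -0.1, 0.0]
force: [-0.0, 2.1, 0.3]
grip_width: 0.0305
grasp_force: 16.7
```

```bash
python3 -m jog '[[0,0,0.002,0,0,0,0.025],[0,0,0,0,0,0,0.025],[0,0,0,0,0,0,0.046],[0,0,0,0,0,0,0.046],[0,0,0,0,0,0,0.046],[0,0,0,0,0,0,0.046],[0,0,0,0,0,0,0.046],[0,0,0,0,0,0,0.046]]'
python3 -m jog '[[0,0,-0.02,0,0,0,0.046],[0,0,-0.035,0,0,0,0.046],[0,0,-0.035,0,0,0,0.046],[-0.035,0,-0.02,0,0,0,0.046],[-0.035,0,-0.02,0,0,0,0.046],[-0.035,0,-0.02,0,0,0,0.046],[-0.035,0,-0.02,0,0,0,0.046],[-0.035,0,0,0,0,0,0.046],[0,0,0,0,0,0,0.046],[0,0,0,0,0,0,0.046]]'
python3 - <<'E'
from h import *
s=env.read_camera("side"); c=env.read_camera("scene")
cv2.imwrite("pics/f.png",np.vstack([cv2.resize(s[110:280,260:500],(800,290)),cv2.resize(c[120:320,150:500],(800,310))]))
E
```

```text
time_s: 30.52
tool_pos: [0.6801, -0.2656, 0.0049]
tool_rot: [-180.0, -0.0, 0.0]
force: [-0.5, 0.2, 0.0]
grip_width: 0.0454
grasp_force: 0.0
time_s: 31.35
tool_pos: [0.5036, -0.2661, 0.1757]
tool_rot: [-179.9, -0.1, -0.1]
force: [-0.0, 0.1, -0.1]
grip_width: 0.046
grasp_force: 0.0
```

View pics/f.png

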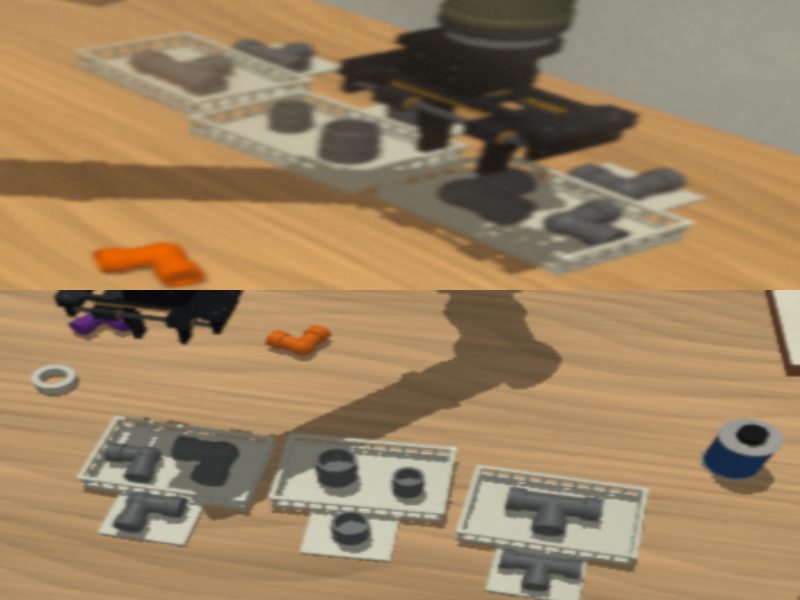

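```bash
python3 - <<'E'
from h import *
for n in ["scene","side"]:
    im=env.read_camera(n); c=env.get_calibration(n); g=cv2.cvtColor(im,cv2.COLOR_BGR2GRAY)
    f=lambda a:np.array([proj(c,p) for p in a]).round().astype(np.int32)
    # predicted silhouette spheres along legs, flat pose
    pts=lambda t:np.vstack([[(.642+t*k,-.2655,.021) for k in np.linspace(0,1,9)],[(.642,-.2655-t*k,.021) for k in np.linspace(0,1,9)]])
    M=np.zeros(g.shape,np.uint8)
    for p in pts(.042): 
        u=proj(c,p); r=np.linalg.norm(proj(c,p+[0,.0155,0])-u); cv2.circle(M,tuple(u.round().astype(int)),int(round(r)),1,-1)
    x,y,w,h=cv2.boundingRect(M); roi=g[y-8:y+h+8,x-8:x+w+8]
    D=(roi<85).astype(np.uint8); m=M[y-8:y+h+8,x-8:x+w+8]
    print(n,"pred",m.sum(),"dark",D.sum(),"both",(m&D).sum())
    for a,b in zip(D,m): print("".join(" .o#"[2*i+j] for i,j in zip(a,b)))
E
```

```text
scene pred 392 dark 245 both 196
                                         
                                         
                                         
                                        o
                                        o
                                        o
                                       oo
                                       oo
             . . #o                    oo
          ........... .                oo
         .......#...........  o       ooo
         .......#.............#o      ooo
         ......##.............##o     ooo
        .########............###oo    ooo
         ###############....####oo    ooo
         ##############.....#####o    ooo
         ##############.....####o      oo
         o############......#####       o
           oo#o#######.....#####         
                  . .......####.         
                    .......####.         
                    .......####          
                   ........####          
                   .......#####          
                  ........####           
                 
[... 1647 characters left out ...]
.....#######oo            
o        ##..........######oo             
         ###..........#####o              
         ###............###.              
         o###................             
         oo######..............           
         ooo#######.............          
          ooo#######.............         
           ooo########.......####         
              oo#######......####         
                o########...####..        
                 o#######..####..         
                   ##########....         
                    #######......         
                    oo###.......          
                     oo .......           
                           .
```

```bash
python3 -c "
from cell import env
print(env.sign_off())"
```

```text
the job is handed in; nothing more can be done
None
```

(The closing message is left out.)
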